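# Return a bin of bolts through the sprung stock gate

## Task

Put the smaller of the two loose bins of bolts back into stock: stand it on the open apron of the stock lane, push it along the lane through the sprung flap gate, and on until it has pressed the sprung end plate in by about 7 mm so that the bin is registered (much less does not count, and 10 mm or more strains the plate). Then take the hand out so that the gate swings shut behind the bin. Keep the bin upright, do not ram it, and leave the larger bin where it stands.

Things in the scene. Friction and masses are not known exactly. Their poses are not given: they have to be found in the camera images.
- small_bin: The bin to return: plain red plastic, straight-sided, filled to the rim with bolts (solid to the touch, nothing to hook inside), 84 long (its x) x 56 wide (its y) x 40 high, 0.28 to 0.46 kg. Origin: centre of its underside; z up. Grip it across its width from above. Either end may go first.
- wide_bin: The other loose bin, same red plastic and bolts but larger, 100 long (x) x 76 wide (y) x 50 high; leave it alone. Origin: centre of its underside. The two bins stand near each other and may swap places.
- lane: Fixed stock lane: grey metal channel, open at the top, on an aluminium deck 120 wide, 6 thick; the bin is pushed along the lane's +x. Origin: on the bench, on the centre line, in the plane of the shut gate; z up: deck top at z = 6 mm, wall tops at z = 50. Deck from x = -195 to +275. Beyond the gate the -y wall runs on at y = -31; the +y wall is at y = +48 to x = 80, narrows to +34 at x = 125, ends at 215.
- apron (a point): Point on the deck's top, on the centre line, at lane x = -132 mm: middle of the apron, where the bin can be set down lengthways with nothing beside it for the fingers to hit. The apron has no walls from x = -195 to -82. Then guide walls narrow from 94 apart at x = -82 to 62 apart at x = -50, and stay 62 apart to the gate at x = 0.
- gate_hinge (a point): Top end of the gate's hinge pin: at x = 0, y = +41, z = 51 mm in the lane's frame.
- gate (a joint): Angle (rad) of the steel flap gate, 69 mm long, 40 high, 4 thick, on an upright pin at the lane's +y side: 0 is shut across the lane; it swings only inward (to the lane's +x), up to 1.62. A spring shuts it (0.04 N m shut, 0.15 N m wide open): a bin needs some 2 to 8 N to go through. It sweeps 71 mm behind the gate, so it shuts only when bin and hand are clear of that.
- plate (a joint): How far (m) the sprung end plate (56 wide, 34 high, across the lane) is pressed in: 0 free, 0.014 at its end. Its carriage is clamped anew each time: the free face stands anywhere from lane x = 170 to 205 mm, not measured, to be felt or seen. It gives at about 5 N, then 1.2 N per mm (13 N at 7 mm), plus 1 to 5 N of friction. It counts from 4 to 10 mm. It springs back slowly when released.
There are look-alikes about, which are no part of the job. What is shaped like the small_bin but pink or purple is not meant.

How it is judged (in metres and radians):
On the way, in this order (a step that is already met when the one before it is completed fails the run):
1. the bin, standing on the deck, is in the gateway with the flap swung open by more than 0.8 rad (x of small_bin in the frame of lane between -0.03 and 0.06 m and z of small_bin in the frame of lane below 0.014 m and value of joint gate above 0.8 rad), for 0.1 s.
2. the bin in the lane presses the end plate in by more than 4 mm for 0.2 s (value of joint plate above 0.004 m and x of small_bin in the frame of lane above 0.112 m and z of small_bin in the frame of lane below 0.014 m), for 0.2 s.
At the end, for the whole second after the job is handed in: The bin stands at rest and upright (within 0.1 rad) on the lane's deck, its centre 112 to 180 mm beyond the gate and within 20 mm of the centre line, and the gate is shut (below 0.08 rad) (x of small_bin in the frame of lane between 0.112 and 0.18 m and y of small_bin in the frame of lane between -0.02 and 0.02 m and z of small_bin in the frame of lane below 0.012 m and angle between small_bin's own z axis and vertical below 0.1 rad and value of joint gate below 0.08 rad and linear speed of small_bin below 0.02 m/s); the robot touches nothing.
It fails at once if the end plate is pressed in by 10.5 mm or more (value of joint plate above 0.0105 m).
It fails at once if the bin is rammed or dropped against the lane, the gate or the plate (more than 40 N) (contact force between small_bin and lane above 40 N).
It fails at once if the bin is tipped by more than 0.5 rad (angle between small_bin's own z axis and vertical above 0.5 rad).
It fails at once if the wider bin is moved by more than 30 mm (distance of wide_bin from where it was at the start of the episode above 0.03 m).
It also fails if it takes over 72 s, if anything falls off the work surface, if the arm or the gripper's body presses on something with over 40 N, if the wrist force passes 120 N, or if a joint passes its speed limit or range.

## Robot

A 6-joint arm with a two-finger parallel gripper is mounted at the origin on the work surface. World frame = base frame: x ahead of the robot, y to its left, z up, the work surface at z = 0. Lengths are in mm, angles in rad, forces in N, time in s.
With the tool pointing down it reaches from about 350 to 975 mm from the base axis. Payload 7.1 kg.
Tool frame: the origin (TCP) lies midway between the tips of the shut fingers; the grasp point (between the pads) lies 19 mm behind it (ctrl.hold_point_z is the distance from the TCP to the grasp point, in mm); x points along the fingers, y is the direction in which the jaws open and shut, and the axes are right-handed (so a half turn about x gives the same grasp; the last joint's range is limited). The gripper opens to 88 mm and grips with 3 to 60 N. Pads are 20 mm wide; open, the fingers measure 115 mm over their backs; the gripper's body (75 mm by 178 mm) begins 61 mm behind the grasp point.
Start: joints at [1.322, 0.423, 1.63, -0, 1.089, -0.019], TCP at [142.333, 608.561, 222.675] pointing down, gripper open.
Joint ranges: [-3, 3], [-0.9, 2.11], [0.09, 2.58], [-1.31, 4.45], [0.11, 2.69], [-2.54, 2.54]. Speed limits (rad/s): [2.39, 2.39, 3.01, 3.14, 3.14, 3.14].

## Interface

Orientations are given as a rotation vector (axis times angle).
In Python, from workcell import ctrl, get_image, calibration gives the robot as it stands.
- The arm moves only by the tool move_arm, never from a script. Its argument "rows" is a list of rows, each a list of 5 numbers: the shift along the world's x, y, z in mm, then the turn about the world's z in rad, then the closure, from -1 (fully open) to 1 (shut). In form: [[tx, ty, tz, roll, jaw], ...]. A call has 1 to 12 rows; each row is the pose to reach, as a shift and turn from the pose measured when the call began; what a row does not reach only later rows make up. A row lasts 1/8 s, in which the tool goes at most 62.5 mm and 10.7 degrees, less where a joint would pass 70% of its speed; a pose out of reach is approached as far as the arm can. A call with a gripper value outside its range is refused whole. The fingers move at their own pace and stop on an object; the grip force is fixed at half the most. Time passes only in rows, so rows that repeat a pose let the fingers close. It gives the time, the measured TCP pose, the force and the opening at its end, in the units of the state.
- ctrl.get_obs(): the state, without advancing time (a new reading comes with each control period).
- get_image(name): name is "scene" or "side" or "wrist"; returns the picture (480x640x3 uint8, blue, green, red); there is no depth.
- calibration(name): a dict with "fx", "fy", "cx", "cy" (pixels), "D" ([k1, k2, p1, p2, k3] as OpenCV has them; the pictures are not rectified), "view" (4x4, takes a point from world to camera coordinates); the wrist camera has in their place "T_tool_cam" (4x4, takes a point from camera to tool coordinates, whose origin is the TCP and whose axes are the tool frame's). Camera axes: x right, y up, looking along -z (the intrinsics and any distortion apply to the point x, -y, -z); pixel columns grow to the right and rows downward; lengths in mm; the calibration is good to about 2 mm. A picture is of the moment at which its call begins: read the wrist's pose just before it. calibration takes no time and is no camera call.
- ctrl.close_job(): hands the job in, once; it reports no verdict.
The state is a dict: "t": time; "qpos": joint angles; "qvel": joint speeds; "joint_torque": joint torques, N m; "ee_pos": TCP position; "orientation": TCP orientation; "ft_force": force on the tool from outside, world axes, zero at the start; "moment": the same for the moment, N m; "width": finger opening in mm.
Only numpy, scipy, OpenCV 4.12 (cv2) and the standard library are available. Lean on these libraries where they do the work, as an engineer would, in place of code of your own. Each camera call takes 0.05 s, during which the arm holds its last target.

## Working session

There is one attempt and no reset: what is moved stays moved. The work goes in short steps, Python scripts to look and compute and a tool call to move; the robot and the scene stay as the last step left them, time stands still between calls to the robot, and variables do not carry over. Pictures are saved under pics/ and viewed, and the job is handed in when it is done.

Besides the shell and the picture viewer there is one more tool, called after ">>>" in YAML: its name, and indented under it one key for each argument. move_arm: Moves the arm, as the interface text tells. Its arguments: {"type":"object","properties":{"rows":{"type":"array"}},"required":["rows"]}

```bash
mkdir -p pics; ls; python3 - <<'E'
from workcell import ctrl,get_image,calibration
import cv2,numpy as np
np.set_printoptions(suppress=True,precision=4)
o=ctrl.get_obs(); print(o, ctrl.hold_point_z)
for n in ("scene","side","wrist"):
    cv2.imwrite(f"pics/{n}0.png",get_image(n)); print(n,calibration(n))
E
```

```text
pics
{'t': 0.0, 'qpos': array([ 1.322 ,  0.4238,  1.6307,  0.    ,  1.0886, -0.019 ]), 'qvel': array([ 0.0004,  0.001 ,  0.0013, -0.0018, -0.0003, -0.0006]), 'joint_torque': array([ -0.0015, -54.4622, -27.3671,   0.0644,   0.0229,  -0.0001]), 'ee_pos': array([142.1881, 608.0298, 221.9048]), 'orientation': array([ 0.1792,  1.5635, -0.1816]), 'ft_force': array([-0.3929, -0.1197, -0.2511]), 'moment': array([-0.0409, -0.0013, -0.026 ]), 'width': 87.96874665425594} 18.700000000000003
scene {'fx': 601.3167009648254, 'fy': 601.3167009648254, 'cx': 320.64626157535395, 'cy': 238.62963600324207, 'D': array([-0.1667,  0.    ,  0.    ,  0.    ,  0.    ]), 'view': array([[    0.7454,     0.6666,    -0.0012,  -375.7248],
       [   -0.4819,     0.5401,     0.69  ,   277.9592],
       [    0.4606,    -0.5138,     0.7238, -1606.1504],
       [    0.    ,     0.    ,     0.    ,     1.    ]])}
side {'fx': 461.29234707883717, 'fy': 461.29234707883717, 'cx': 311.54777214152506, 'cy': 240.33451103783386, 'D': array([0.0288, 0.    , 0.    , 0.    , 0.    ]), 'view': array([[  -0.732 ,   -0.6811,   -0.0165,  359.4558],
       [   0.4291,   -0.4797,    0.7654, -342.4171],
       [  -0.5292,    0.5532,    0.6434, -444.8041],
       [   0.    ,    0.    ,    0.    ,    1.    ]])}
wrist {'fx': 379.8872519169037, 'fy': 379.8872519169037, 'cx': 320.3762273127551, 'cy': 238.58340246756458, 'D': array([-0.04,  0.  ,  0.  ,  0.  ,  0.  ]), 'T_tool_cam': array([[  -0.0008,    0.2457,   -0.9693, -161.3295],
       [   1.    ,    0.0004,   -0.0008,    0.923 ],
       [   0.0002,   -0.9694,   -0.2457,  -66.9458],
       [   0.    ,    0.    ,    0.    ,    1.    ]])}
```

View pics/scene0.png

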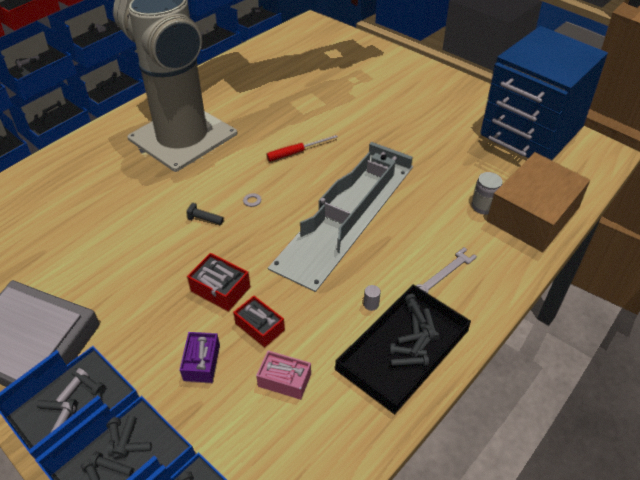

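View pics/side0.png

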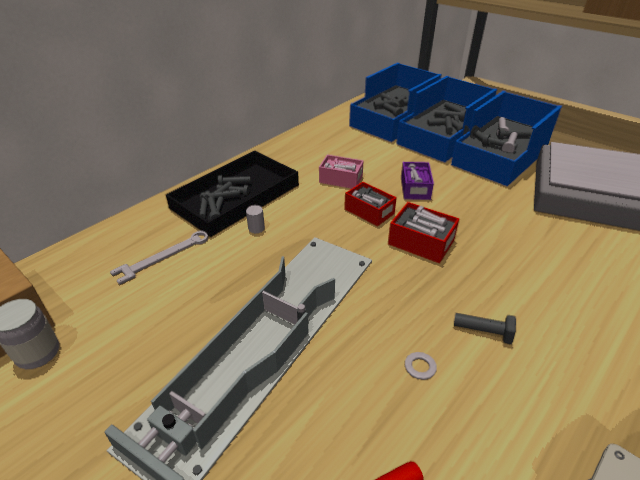

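View pics/wrist0.png

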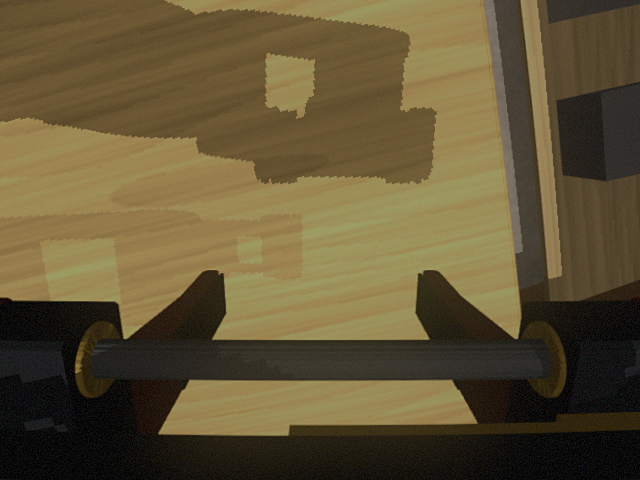

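Scene image: the red bins are at about (219,281), larger, and (260,320), smaller. The purple look-alike is at (200,357) and the pink one at (284,374). The lane's apron end is near (296,272) and its end plate near (385,160). I'll enlarge these to confirm which is which.

```bash
python3 - <<'E'
import cv2
s=cv2.imread("pics/scene0.png");d=cv2.imread("pics/side0.png")
def crop(im,x,y,w,h,k,n): cv2.imwrite(n,cv2.resize(im[y:y+h,x:x+w],None,fx=k,fy=k,interpolation=cv2.INTER_CUBIC))
crop(s,180,245,130,90,6,"pics/s_bins.png")
crop(d,335,175,130,90,6,"pics/d_bins.png")
crop(s,260,135,160,160,3.7,"pics/s_lane.png")
crop(d,100,230,280,250,2.4,"pics/d_lane.png")
E
```

```text
(no output)
```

View pics/s_bins.png

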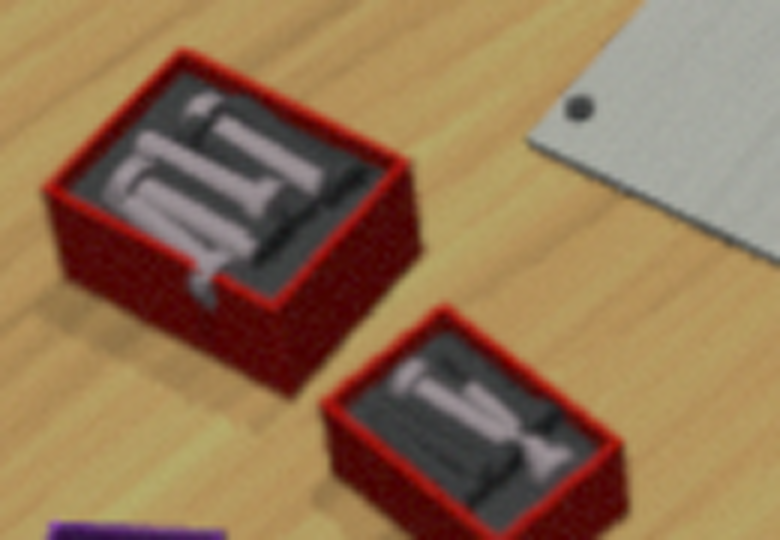

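View pics/d_bins.png

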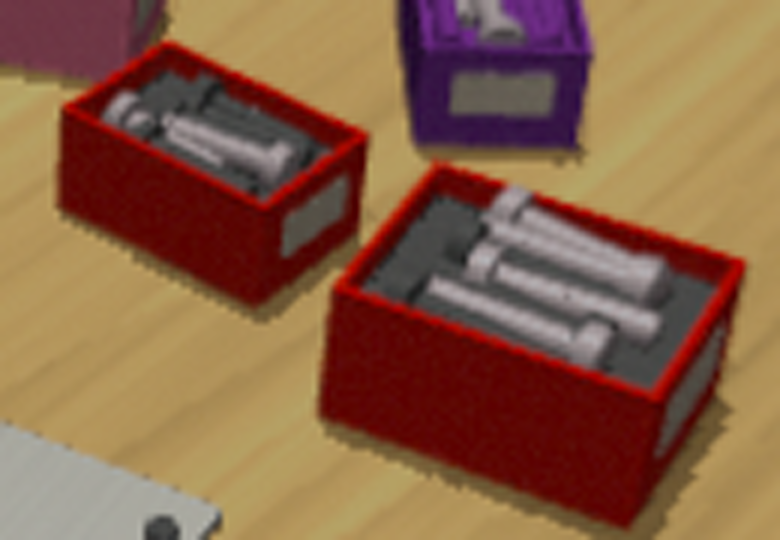

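View pics/s_lane.png

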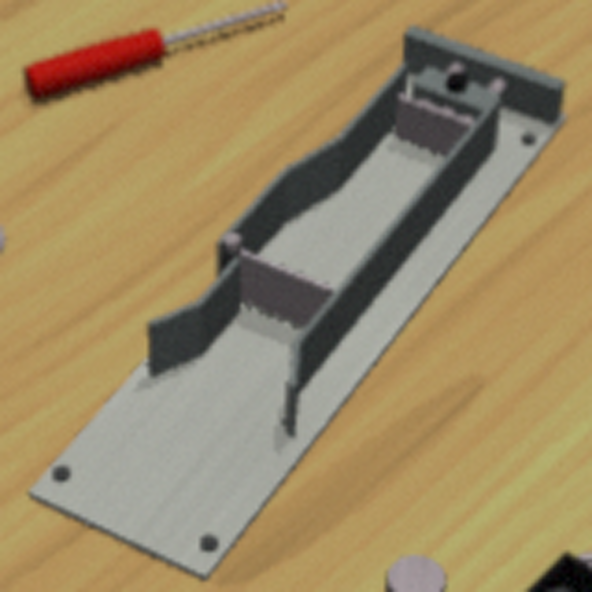

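View pics/d_lane.png

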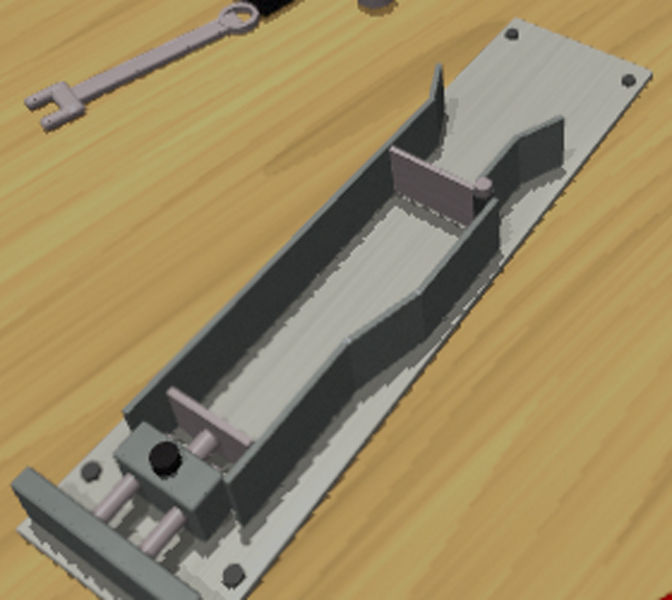

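```bash
cat > h.py <<'E'
import numpy as np, cv2
from scipy.optimize import least_squares
from workcell import ctrl,get_image,calibration
np.set_printoptions(suppress=True,precision=2)
F=np.diag([1.,-1,-1])
def proj(P,c,view):
    P=np.atleast_2d(np.asarray(P,float))
    K=np.array([[c['fx'],0,c['cx']],[0,c['fy'],c['cy']],[0,0,1.]])
    R=F@view[:3,:3];t=F@view[:3,3]
    return cv2.projectPoints(P,cv2.Rodrigues(R)[0],t,K,np.asarray(c['D'],float))[0][:,0]
def wview(c,pos,rv):
    T=np.eye(4);T[:3,:3]=cv2.Rodrigues(np.asarray(rv,float))[0];T[:3,3]=pos
    return np.linalg.inv(T@c['T_tool_cam'])
def tri(obs):  # obs list of (c,view,uv)
    f=lambda p:np.concatenate([proj(p,c,v)[0]-uv for c,v,uv in obs])
    r=least_squares(f,[300,500,20.]);return r.x,np.sqrt(np.mean(r.fun**2))
E
cat > fit.py <<'E'
from h import *
cs,cd=calibration('scene'),calibration('side')
f=lambda x0,y0,k:(lambda u,v:np.array([x0+(u+.5)/k-.5,y0+(v+.5)/k-.5]))
sb=f(180,245,6);db=f(335,175,6);sl=f(260,135,3.7);dl=f(100,230,2.4)
def T(u): return tri([(cs,cs['view'],u[0]),(cd,cd['view'],u[1])])
pts={'apL':(sl(32,494),dl(650,73)),'apR':(sl(207,578),dl(518,20)),'hinge':(sl(233,238),dl(484,184)),
'scrL':(sl(62,474),dl(629,80)),'scrR':(sl(208,543),dl(512,34)),'wallL':(sl(150,326),dl(563,118)),
'binA':(sb(445,305),db(265,208)),'binB':(sb(625,440),db(62,108)),'binC':(sb(322,402),db(367,133)),
'wideback':(sb(182,48),db(655,400)),'wideR':(sb(410,160),db(340,290)),'wideL':(sb(45,188),db(742,262)),'wideF':(sb(272,305),db(437,162)),
'plateL':(sl(400,95),dl(252,445)),'plateR':(sl(472,125),dl(170,392))}
P={}
for k,u in pts.items(): P[k],e=T(u); print(k,P[k],round(e,2))
d=lambda a,b:np.linalg.norm(P[a]-P[b])
print('bin AB',d('binA','binB'),'AC',d('binA','binC'),'wide',d('wideback','wideR'),d('wideback','wideL'),'apron',d('apL','apR'))
# lane fit
L={'apL':(-195,60,6),'apR':(-195,-60,6),'hinge':(0,41,51)}
fx=lambda q,p:np.array([q[0]+p[0]*np.cos(q[2])-p[1]*np.sin(q[2]),q[1]+p[0]*np.sin(q[2])+p[1]*np.cos(q[2]),p[2]])
far=[((275,-60,6),sl(563,120),None),]
def res(q):
    r=[]
    for k,p in L.items():
        w=fx(q,p);r+=[proj(w,cs,cs['view'])[0]-pts[k][0],proj(w,cd,cd['view'])[0]-pts[k][1]]
    r.append(proj(fx(q,(275,-60,6)),cs,cs['view'])[0]-sl(563,120))
    return np.concatenate(r)
r=least_squares(res,[400,400,1.5]);q=r.x;print('lane',q,r.fun)
for k in ('plateL','plateR','scrL','scrR','wallL','hinge','binA','binB','binC'):
    p=P[k]-[q[0],q[1],0];c,s=np.cos(q[2]),np.sin(q[2]);print(k,np.array([c*p[0]+s*p[1],-s*p[0]+c*p[1],p[2]]))
print('apron',fx(q,(-132,0,6)))
B={'binA':0,'binB':1,'binC':2}
def resb(b):
    r=[]
    m=b[:2];c,s=np.cos(b[3]),np.sin(b[3]);
    for k,(x,y) in {'binA':(-42,28),'binB':(42,28),'binC':(-42,-28)}.items():
        w=[b[0]+c*x-s*y,b[1]+s*x+c*y,b[2]]
        r+=[proj(w,cs,cs['view'])[0]-pts[k][0],proj(w,cd,cd['view'])[0]-pts[k][1]]
    return np.concatenate(r)
v=P['binB']-P['binA'];
r=least_squares(resb,[P['binB'][0],P['binB'][1],40,np.arctan2(v[1],v[0])]);print('bin',r.x,r.fun)
E
python3 fit.py
```

```text
apL [ 513.43 -176.92    3.19] 0.11
apR [ 628.12 -156.52    2.74] 0.48
hinge [494.13  16.99  57.67] 0.14
scrL [ 517.85 -157.03    7.15] 0.01
scrR [ 615.53 -138.61    6.99] 0.2
wallL [501.67 -64.2   47.86] 0.03
binA [ 566.   -266.76   39.15] 0.01
binB [ 648.39 -266.68   39.77] 0.02
binC [ 565.54 -321.1    39.63] 0.06
wideback [ 422.62 -254.32   49.12] 0.11
wideR [ 517.96 -236.74   48.9 ] 0.22
wideL [ 436.51 -327.41   49.09] 0.2
wideF [ 531.76 -309.65   50.19] 0.3
plateL [471.3  207.66  41.15] 0.3
plateR [526.51 217.87  40.64] 0.28
bin AB 82.38464611217961 AC 54.350045341952715 wide 96.95139859082553 74.40126474419887 apron 116.4910998542976
lane [535.52  23.76   1.76] [-0.94 -0.57  1.44 -1.5  -0.06 -0.31 -1.39 -1.93 -0.11  2.59 -0.19  2.44
  1.21 -1.62]
plateL [192.56  29.35  41.15]
plateR [192.46 -26.79  40.64]
scrL [-174.47   50.57    7.15]
scrR [-174.31  -48.82    6.99]
wallL [-80.25  49.43  47.86]
hinge [ 0.95 41.93 57.67]
binA [-291.18   23.39   39.15]
binB [-306.23  -57.6    39.77]
binC [-344.51   33.83   39.63]
apron [ 559.76 -105.99    6.  ]
bin [ 607.25 -294.26   39.49   -0.01] [ 0.08 -0.48  0.04  0.15  0.48  0.33 -0.43 -0.05 -0.41  0.2   0.54 -0.06]
```

```bash
python3 - <<'E'
from h import *
o=ctrl.get_obs();R=cv2.Rodrigues(o['orientation'])[0];print(R)
print('jaw yaw',np.arctan2(R[1,1],R[0,1]))
# ground-plane positions of look-alikes (z=20)
c=calibration('scene')
for n,uv in {'purple':(200,357),'pink':(284,374),'tray':(395,345)}.items():
    r=least_squares(lambda p:proj([p[0],p[1],25],c,c['view'])[0]-uv,[600,-300]);print(n,r.x)
E
```

```text
[[-0.    0.23  0.97]
 [-0.    0.97 -0.23]
 [-1.   -0.   -0.  ]]
jaw yaw 1.3410262149821142
purple [ 587.42 -428.02]
pink [ 727.66 -349.02]
tray [ 839.33 -166.16]
```

>>> move_arm:
  rows:
    - [27,-53,10,0.02,-1]
    - [54,-106,20,0.05,-1]
    - [81,-159,20,0.07,-1]
    - [108,-212,20,0.1,-1]
    - [135,-265,20,0.12,-1]
    - [162,-318,20,0.15,-1]
    - [189,-371,20,0.17,-1]
    - [216,-424,20,0.2,-1]
    - [243,-477,20,0.22,-1]
    - [270,-530,20,0.22,-1]
    - [297,-583,20,0.22,-1]
    - [324,-636,20,0.22,-1]

```text
t: 1.65
ee_pos: [466.8, -29.8, 242.1]
orientation: [0.007, 1.57, -0.009]
ft_force: [0.6, 1.1, 0.2]
width: 87.9
```

```bash
python3 - <<'E'
from h import *
o=ctrl.get_obs();print(o['ee_pos'],o['qpos'],o['t']);R=cv2.Rodrigues(o['orientation'])[0];print('jaw',np.arctan2(R[1,1],R[0,1]))
np.savez('w1.npz',p=o['ee_pos'],r=o['orientation']);cv2.imwrite('pics/w1.png',get_image('wrist'))
E
```

```text
[466.79 -29.84 242.14] [-0.09  0.16  1.95 -0.    1.03 -1.65] 1.65
jaw 1.5605846071564589
```

View pics/w1.png

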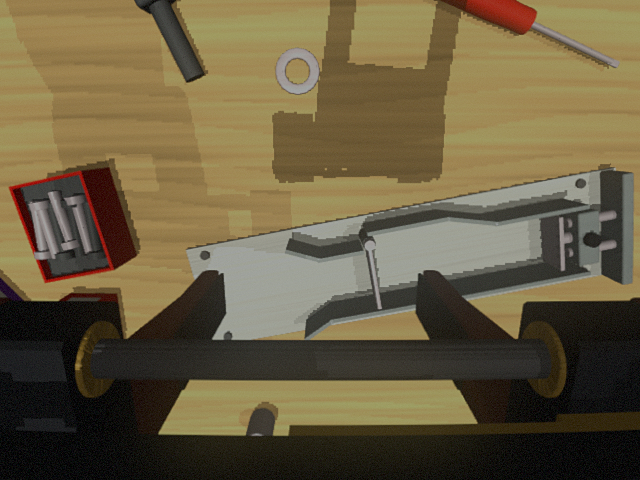

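The wrist view shows the lane from above: hinge at (370,244), apron corner at (188,249), plate near (561,245), wide bin at (65,230). I'll refine the lane from this.

```bash
python3 - <<'E'
import cv2
s=cv2.imread("pics/w1.png")
cv2.imwrite('pics/w1a.png',cv2.resize(s[230:345,180:390],None,fx=3.8,fy=3.8,interpolation=cv2.INTER_CUBIC))
cv2.imwrite('pics/w1b.png',cv2.resize(s[150:300,490:640],None,fx=4,fy=4,interpolation=cv2.INTER_CUBIC))
E
```

```text
(no output)
```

View pics/w1a.png

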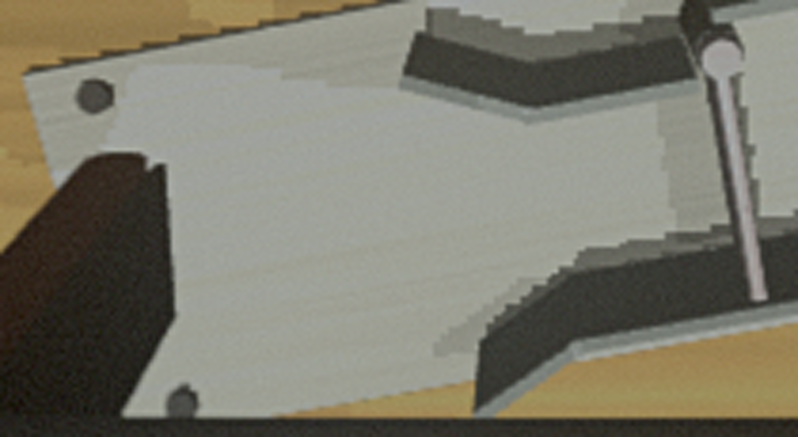

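View pics/w1b.png

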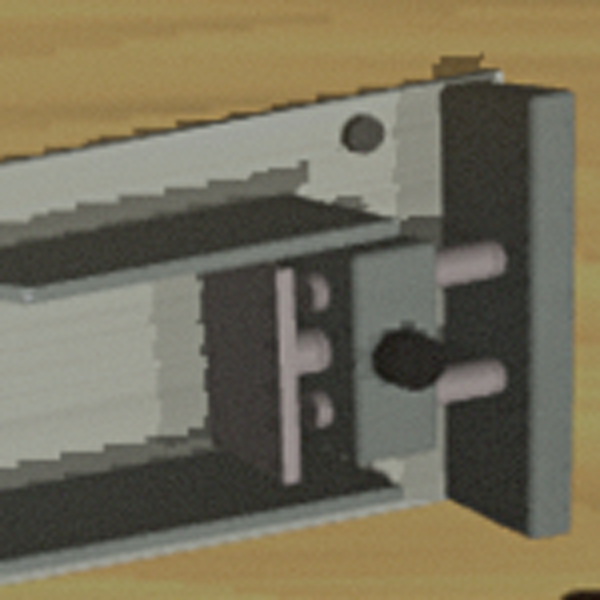

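```bash
cat > fit2.py <<'E'
import io,contextlib
with contextlib.redirect_stdout(io.StringIO()): from fit import *
cw=calibration('wrist');d=np.load('w1.npz');vw=wview(cw,d['p'],d['r'])
a=f(180,230,3.8);b=f(490,150,4)
W={(-195,60,6):a(22,73),(0,41,51):a(722,58),(275,60,6):b(498,72),(-50,31,50):a(530,118)}
Pl=[((30,),b(275,267)),((-26,),b(282,484))]
def rw(q):
    r=[proj(fx(q,p),cw,vw)[0]-u for p,u in W.items()]
    for y,u in ((28,b(275,267)),(-28,b(282,484))): r.append(proj(fx(q,(q[3],y,40)),cw,vw)[0]-u)
    return np.concatenate(r)
def rs(q):
    r=[res(q)]
    for k,y in (('plateL',28),('plateR',-28)):
        w=fx(q,(q[3],y,40)); r+=[proj(w,cs,cs['view'])[0]-pts[k][0],proj(w,cd,cd['view'])[0]-pts[k][1]]
    return np.concatenate(r)
for n,g in (('wrist',rw),('scene+side',rs),('all',lambda q:np.r_[rw(q),rs(q)])):
    r=least_squares(g,[535,24,1.76,190],loss='soft_l1');print(n,r.x,'rms',np.sqrt(np.mean(g(r.x)**2)));
    print('  apron',fx(r.x,(-132,0,6)))
    if n=='wrist':print(rw(r.x))
E
python3 fit2.py
```

```text
wrist [534.98  24.74   1.75 189.98] rms 1.022080275953122
  apron [ 558.71 -105.11    6.  ]
[-1.04  0.04 -0.91 -1.62  2.01 -0.22  0.52  1.46 -0.02  1.17  0.1  -0.39]
scene+side [535.28  23.72   1.76 192.3 ] rms 1.1585291812905418
  apron [ 559.93 -105.96    6.  ]
all [534.93  24.57   1.75 190.64] rms 1.1583911695144615
  apron [ 558.92 -105.24    6.  ]
```

>>> move_arm:
  rows:
    - [29,-52,-6,0,-1]
    - [58,-104,-12,0,-1]
    - [87,-156,-18,0,-1]
    - [116,-208,-24,0,-1]
    - [140,-264,-30,0,-1]
    - [140,-264,-30,0,-1]

```text
t: 2.45
ee_pos: [610.6, -302.3, 211.0]
orientation: [0.009, 1.568, -0.015]
ft_force: [-0.5, 0.4, 0.1]
width: 87.6
```

```bash
python3 - <<'E'
from h import *
o=ctrl.get_obs();print(o['ee_pos'],o['qpos'],o['t'],o['ft_force']);R=cv2.Rodrigues(o['orientation'])[0];print('jaw',np.arctan2(R[1,1],R[0,1]))
np.savez('w2.npz',p=o['ee_pos'],r=o['orientation']);cv2.imwrite('pics/w2.png',get_image('wrist'))
E
```

```text
[ 610.64 -302.29  211.  ] [-0.48  0.52  1.51 -0.    1.11 -2.03] 2.45 [-0.45  0.39  0.14]
jaw 1.5554443938900997
```

View pics/w2.png

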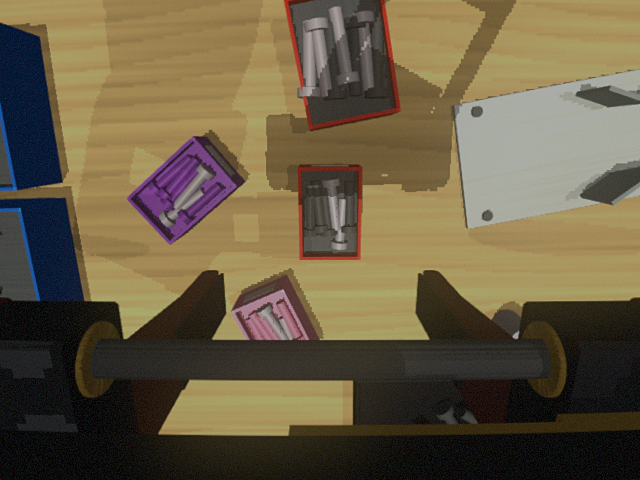

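The smaller plain red bin is at (330,212), upright at yaw ~0, with the wide bin at (345,65). Purple and pink are clear of it.

```bash
python3 - <<'E'
from h import *
c=calibration('wrist');d=np.load('w2.npz');v=wview(c,d['p'],d['r'])
U=np.array([(299,166),(361,166),(361,259),(300.5,259)])
# image up = robot-near (small x)
def g(b):
    r=[]
    cc,s=np.cos(b[2]),np.sin(b[2])
    for (x,y),u in zip([(-42,-28),(-42,28),(42,28),(42,-28)],U):
        r.append(proj([b[0]+cc*x-s*y,b[1]+s*x+cc*y,b[3]],c,v)[0]-u)
    return np.concatenate(r)
r=least_squares(g,[607,-294,0,40]);print(r.x,r.fun)
o=ctrl.get_obs();print(o['ee_pos'],o['t'])
E
```

```text
[ 606.82 -292.77   -0.01   36.51] [-0.95  0.72  1.33  0.09 -0.18 -0.7  -0.23 -0.16]
[ 609.86 -300.17  211.2 ] 2.5
```

>>> move_arm:
  rows:
    - [-3,6,-35,0,-1]
    - [-3,6,-70,0,-1]
    - [-3,6,-105,0,-1]
    - [-3,6,-130,0,-1]
    - [-3,6,-145,0,-1]
    - [-3,6,-145,0,-1]
    - [-3,6,-145,0,-1]
    - [-3,6,-145,0,-1]

```text
t: 3.5
ee_pos: [607.6, -294.5, 67.5]
orientation: [0.008, 1.567, -0.014]
ft_force: [-0.5, 0.3, 0.4]
width: 87.8
```

>>> move_arm:
  rows:
    - [-1,1,-20,0,-1]
    - [-1,1,-40,0,-1]
    - [-1,1,-52,0,-1]
    - [-1,1,-57,0,-1]
    - [-1,1,-57,0,-1]
    - [-1,1,-57,0,0.3]
    - [-1,1,-57,0,1]
    - [-1,1,-57,0,1]
    - [-1,1,-57,0,1]
    - [-1,1,-57,0,1]
    - [-1,1,-57,0,1]

```text
t: 4.88
ee_pos: [606.8, -293.7, 10.9]
orientation: [0.008, 1.566, -0.015]
ft_force: [-1.1, -1.7, 4.2]
width: 56.3
```

>>> move_arm:
  rows:
    - [0,0,10,0,1]
    - [0,0,30,0,1]
    - [0,0,55,0,1]
    - [0,0,75,0,1]
    - [0,0,75,0,1]

```text
t: 5.5
ee_pos: [608.1, -294.3, 88.5]
orientation: [0.006, 1.563, -0.016]
ft_force: [0.2, 0.6, -3.7]
width: 55.7
```

>>> move_arm:
  rows:
    - [-4,16,0,-0.13,1]
    - [-9,35,0,-0.27,1]
    - [-14,55,0,-0.41,1]
    - [-19,75,0,-0.55,1]
    - [-24,95,0,-0.69,1]
    - [-29,115,0,-0.83,1]
    - [-34,135,0,-0.97,1]
    - [-39,155,0,-1.11,1]
    - [-44,173,0,-1.25,1]
    - [-48,188,0,-1.373,1]
    - [-48,188,0,-1.373,1]
    - [-48,188,0,-1.373,1]

```text
t: 7.0
ee_pos: [560.2, -106.6, 88.3]
orientation: [1.062, 1.289, -1.079]
ft_force: [0.1, -0.2, -3.9]
width: 55.9
```

```bash
python3 - <<'E'
from h import *
o=ctrl.get_obs();print(o['ee_pos'],o['qpos'],o['t'],o['ft_force'],o['width']);R=cv2.Rodrigues(o['orientation'])[0];print('jaw',np.arctan2(R[1,1],R[0,1]))
np.savez('w3.npz',p=o['ee_pos'],r=o['orientation']);cv2.imwrite('pics/w3.png',get_image('wrist'));cv2.imwrite('pics/scene3.png',get_image('scene')[135:335,200:440].repeat(3,0).repeat(3,1))
E
```

```text
[ 560.24 -106.65   88.27] [-0.2   0.53  1.83 -0.01  0.78 -0.38] 7.0 [ 0.09 -0.23 -3.91] 55.880299553021054
jaw 0.1860816214659987
```

View pics/w3.png

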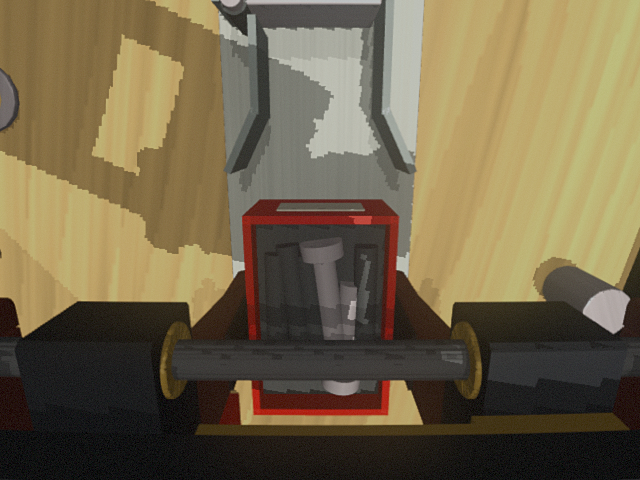

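View pics/scene3.png

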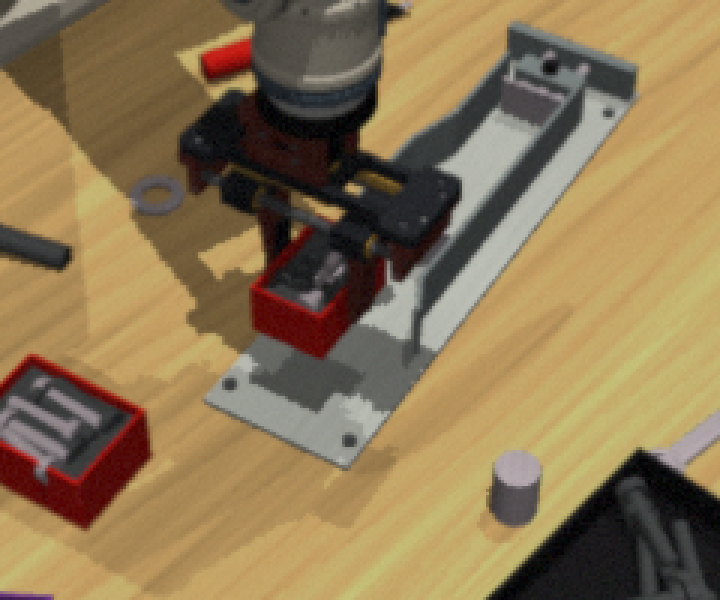

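>>> move_arm:
  rows:
    - [-1,0,-20,0,1]
    - [-1,0,-40,0,1]
    - [-1,0,-55,0,1]
    - [-1,0,-63,0,1]
    - [-1,0,-67,0,1]
    - [-1,0,-69,0,1]
    - [-1,0,-70,0,1]
    - [-1,0,-70,0,1]

```text
t: 8.1
ee_pos: [559.5, -106.9, 18.6]
orientation: [1.063, 1.288, -1.08]
ft_force: [-0.2, 0.1, -2.7]
width: 55.9
```

>>> move_arm:
  rows:
    - [0,0,-0.6,0,1]
    - [0,0,-1.2,0,1]
    - [0,0,-1.6,0,1]
    - [0,0,-1.6,0,1]

```text
t: 8.6
ee_pos: [559.6, -106.9, 17.1]
orientation: [1.064, 1.288, -1.08]
ft_force: [-0.5, -0.0, -3.1]
width: 55.6
```

>>> move_arm:
  rows:
    - [0,0,-0.5,0,1]
    - [0,0,-1,0,1]
    - [0,0,-1.2,0,1]
    - [0,0,-1.2,0,1]

```text
t: 9.1
ee_pos: [559.6, -107.0, 16.9]
orientation: [1.063, 1.288, -1.08]
ft_force: [-4.1, 0.1, 9.2]
width: 55.9
```

>>> move_arm:
  rows:
    - [0,0,0,0,0.2]
    - [0,0,0,0,-0.5]
    - [0,0,0,0,-1]
    - [0,0,0,0,-1]
    - [0,0,20,0,-1]
    - [0,0,45,0,-1]
    - [0,0,70,0,-1]
    - [0,0,70,0,-0.5]
    - [5,-25,70,0,1]
    - [10,-50,70,0,1]
    - [14,-74,70,0,1]
    - [14,-74,70,0,1]

```text
t: 10.6
ee_pos: [573.7, -182.6, 86.6]
orientation: [1.065, 1.287, -1.081]
ft_force: [-0.6, 1.2, 0.7]
width: 41.3
```

```bash
python3 - <<'E'
from h import *
o=ctrl.get_obs();print(o['ee_pos'],o['qpos'],o['t'],o['ft_force'],o['width']);R=cv2.Rodrigues(o['orientation'])[0];print('jaw',np.arctan2(R[1,1],R[0,1]))
np.savez('w4.npz',p=o['ee_pos'],r=o['orientation']);cv2.imwrite('pics/w4.png',get_image('wrist'))
E
```

```text
[ 573.65 -182.57   86.63] [-0.32  0.57  1.76 -0.01  0.81 -0.5 ] 10.6 [-0.6   1.24  0.66] 41.307473780486745
jaw 0.18251535099751032
```

View pics/w4.png

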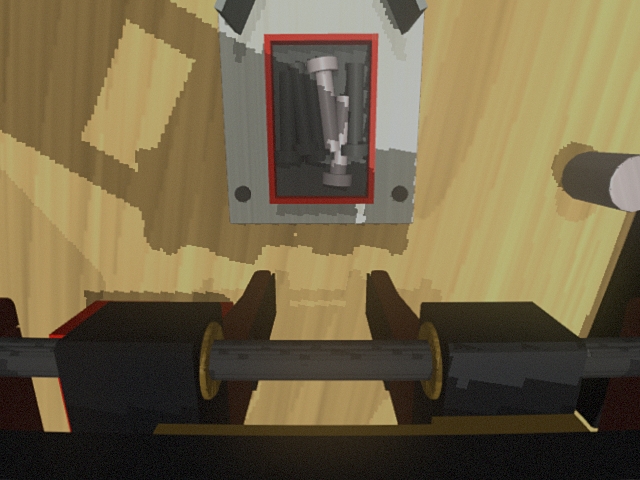

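>>> move_arm:
  rows:
    - [0,0,0,0,1]
    - [0,0,0,0,1]
    - [0,0,-25,0,1]
    - [0,0,-48,0,1]
    - [0,0,-62,0,1]
    - [0,0,-67,0,1]
    - [0,0,-67,0,1]

```text
t: 11.52
ee_pos: [573.4, -181.5, 19.6]
orientation: [1.065, 1.288, -1.081]
ft_force: [-0.2, 0.8, 0.4]
width: 0.5
```

>>> move_arm:
  rows:
    - [-1,6,0,0,1]
    - [-2,12,0,0,1]
    - [-3,18,0,0,1]
    - [-4,22,0,0,1]
    - [-5,26,0,0,1]
    - [-5.5,30,0,0,1]
    - [-6.4,35,0,0,1]
    - [-7.4,40,0,0,1]
    - [-8.3,45,0,0,1]
    - [-9.3,50,0,0,1]
    - [-10.2,55,0,0,1]
    - [-11.1,60,0,0,1]

```text
t: 13.02
ee_pos: [562.2, -121.2, 19.6]
orientation: [1.065, 1.288, -1.081]
ft_force: [0.3, -1.2, 2.4]
width: 0.1
```

```bash
cat > st.py <<'E'
from h import *
import sys
q=np.array([534.93,24.57,1.7536])
o=ctrl.get_obs();d=o['ee_pos'][:2]-q[:2];c,s=np.cos(q[2]),np.sin(q[2])
fl=o['ft_force'];print('t',o['t'],'lane tcp',c*d[0]+s*d[1],-s*d[0]+c*d[1],o['ee_pos'],'F lane',c*fl[0]+s*fl[1],-s*fl[0]+c*fl[1],fl[2])
R=cv2.Rodrigues(o['orientation'])[0];print('jaw',np.arctan2(R[1,1],R[0,1]))
if len(sys.argv)>1:
    n=sys.argv[1];np.savez(n+'.npz',p=o['ee_pos'],r=o['orientation']);cv2.imwrite(f'pics/{n}.png',get_image('wrist'))
E
python3 st.py w5
```

```text
t 13.025 lane tcp -148.25252676304873 -0.3244070240157768 [ 562.2  -121.15   19.61] F lane -1.2693425113617505 -0.08997773140053655 2.3882888119577905
jaw 0.1832894527049093
```

View pics/w5.png

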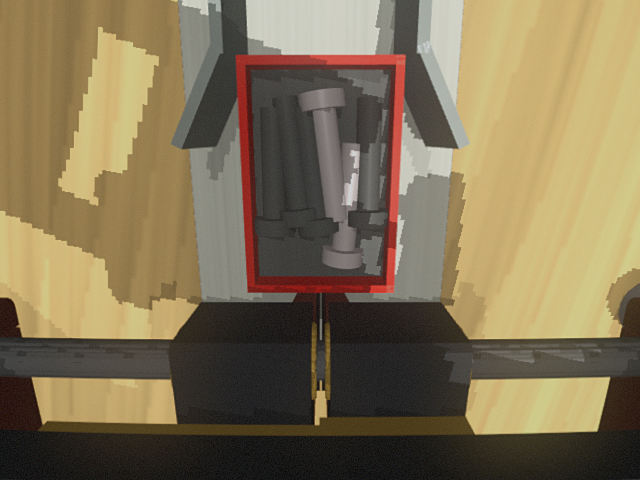

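The bin is centred in the mouth and the pushing fingers are flush against its end. I'll keep pushing to the gate.

>>> move_arm:
  rows:
    - [-0.9,5,0,0,1]
    - [-1.9,10,0,0,1]
    - [-2.8,15,0,0,1]
    - [-3.7,20,0,0,1]
    - [-4.6,25,0,0,1]
    - [-5.6,30,0,0,1]
    - [-6.5,35,0,0,1]
    - [-7.4,40,0,0,1]
    - [-8.3,45,0,0,1]
    - [-9.3,50,0,0,1]
    - [-10.2,55,0,0,1]
    - [-11.1,60,0,0,1]

```text
t: 14.58
ee_pos: [552.6, -61.4, 20.0]
orientation: [1.064, 1.285, -1.079]
ft_force: [3.5, -7.9, -1.1]
width: 0.6
```

```bash
python3 st.py w6
```

```text
t 14.575 lane tcp -87.73191624913972 -1.7353532834827075 [552.58 -61.38  20.01] F lane -8.429233117598839 -2.024329226014567 -1.087750937708206
jaw 0.18402374487935602
```

View pics/w6.png

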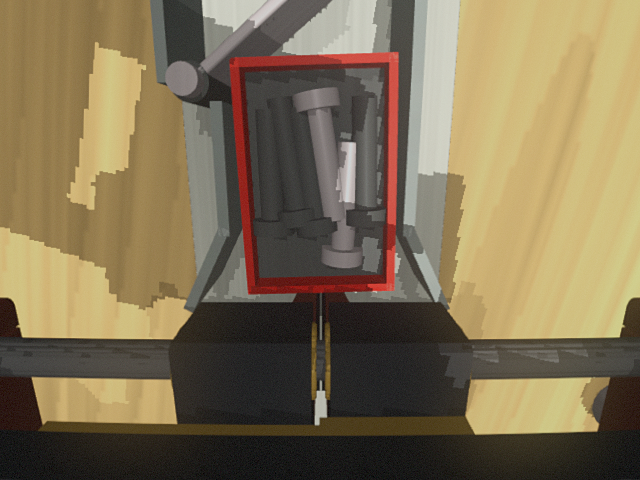

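>>> move_arm:
  rows:
    - [-1.5,5,0,0,1]
    - [-2.5,10,0,0,1]
    - [-3.5,15,0,0,1]
    - [-4.5,20,0,0,1]
    - [-5.4,25,0,0,1]
    - [-6.4,30,0,0,1]
    - [-7.3,35,0,0,1]
    - [-8.2,40,0,0,1]
    - [-9.1,45,0,0,1]
    - [-10.1,50,0,0,1]
    - [-11,55,0,0,1]
    - [-11.9,60,0,0,1]

```text
t: 16.12
ee_pos: [540.1, -0.4, 19.9]
orientation: [1.064, 1.286, -1.079]
ft_force: [0.3, -2.4, -1.6]
width: 0.6
```

```bash
python3 st.py w7
```

```text
t 16.125 lane tcp -25.450640759048643 -0.540504408240027 [540.09  -0.36  19.89] F lane -2.43933789063437 0.17638114152117773 -1.5782925165067434
jaw 0.18390403525049057
```

View pics/w7.png

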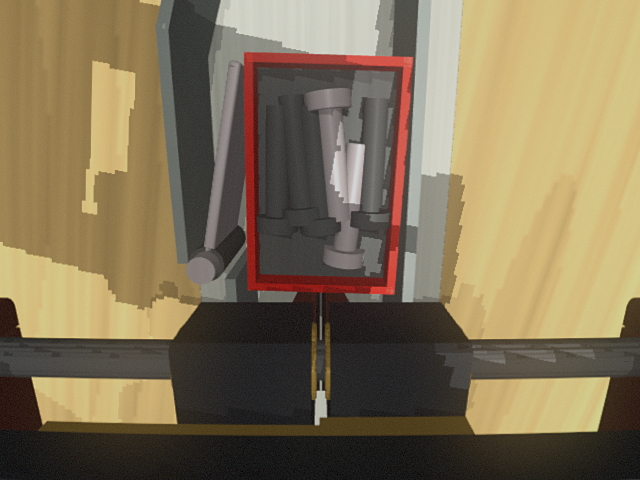

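Gate swung wide and lying along the bin's side, with the bin inside the lane. Continuing.

>>> move_arm:
  rows:
    - [-0.9,5,0,0,1]
    - [-1.9,10,0,0,1]
    - [-2.8,15,0,0,1]
    - [-3.7,20,0,0,1]
    - [-4.6,25,0,0,1]
    - [-5.6,30,0,0,1]
    - [-6.5,35,0,0,1]
    - [-7.4,40,0,0,1]
    - [-8.3,45,0,0,1]
    - [-9.3,50,0,0,1]
    - [-10.2,55,0,0,1]
    - [-11.1,60,0,0,1]

```text
t: 17.68
ee_pos: [528.9, 60.4, 19.9]
orientation: [1.064, 1.286, -1.079]
ft_force: [1.4, -2.2, 0.6]
width: 0.3
```

```bash
python3 st.py w8
```

```text
t 17.675 lane tcp 36.35506769845321 -0.5456527103089002 [528.86  60.42  19.92] F lane -2.452006689812057 -0.9726702938799834 0.6473484037145163
jaw 0.18409633423576943
```

View pics/w8.png

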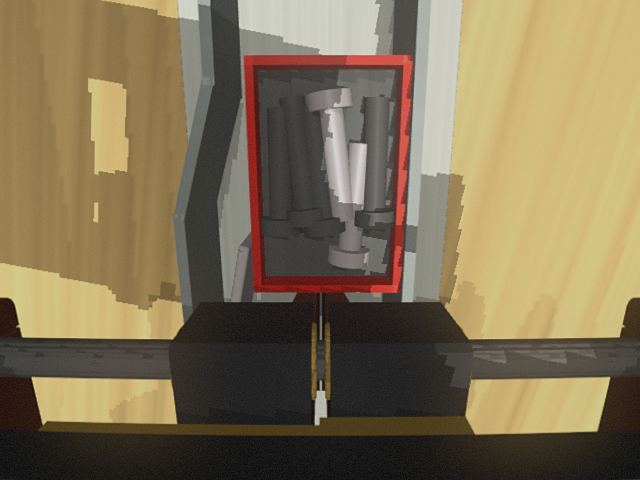

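>>> move_arm:
  rows:
    - [-0.9,5,0,0,1]
    - [-1.9,10,0,0,1]
    - [-2.8,15,0,0,1]
    - [-3.7,20,0,0,1]
    - [-4.6,25,0,0,1]
    - [-5.6,30,0,0,1]
    - [-6.5,35,0,0,1]
    - [-7.2,39,0,0,1]
    - [-7.8,42,0,0,1]
    - [-8.1,44,0,0,1]
    - [-8.1,44,0,0,1]

```text
t: 19.1
ee_pos: [520.3, 105.0, 19.8]
orientation: [1.064, 1.287, -1.079]
ft_force: [-0.4, -0.4, 0.5]
width: 0.5
```

```bash
python3 st.py w9
```

```text
t 19.1 lane tcp 81.79744231776449 -0.22037274410952712 [520.28 105.04  19.81] F lane -0.310799395615483 0.45931449856951584 0.4692448854842755
jaw 0.18429565647151547
```

View pics/w9.png

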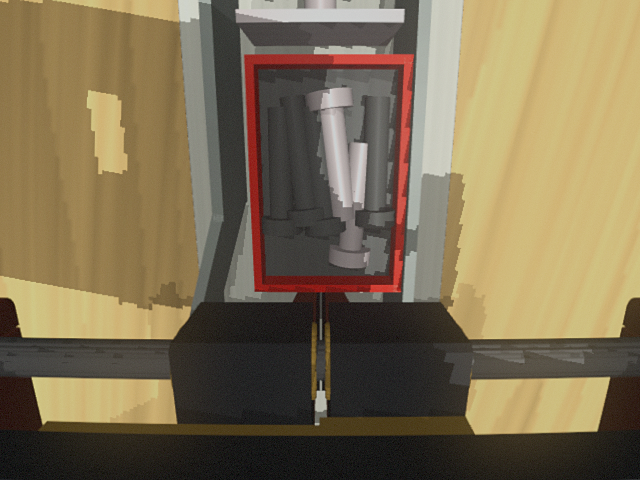

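```bash
cat > gap.py <<'E'
from h import *
import sys
q=np.array([534.93,24.57,1.7536]);c_,s_=np.cos(q[2]),np.sin(q[2])
def lane(name,uv,z):
    c=calibration('wrist');d=np.load(name+'.npz');v=wview(c,d['p'],d['r'])
    r=least_squares(lambda p:proj([p[0],p[1],z],c,v)[0]-uv,[520,200]).x-q[:2]
    return np.array([c_*r[0]+s_*r[1],-s_*r[0]+c_*r[1]])
if __name__=='__main__':
    print('bin back',lane('w9',(328,291),46),'front',lane('w9',(328,55),46),'plate',lane('w9',(320,22),40),lane('w9',(320,10),40))
E
python3 gap.py
python3 -c "
import cv2;s=cv2.imread('pics/w9.png')[0:110,220:440];cv2.imwrite('pics/w9c.png',cv2.resize(s,None,fx=3.6,fy=3.6,interpolation=cv2.INTER_CUBIC))"
```

```text
bin back [95.11 -3.58] front [177.92  -3.07] plate [189.52  -0.39] [193.23  -0.39]
```

View pics/w9c.png

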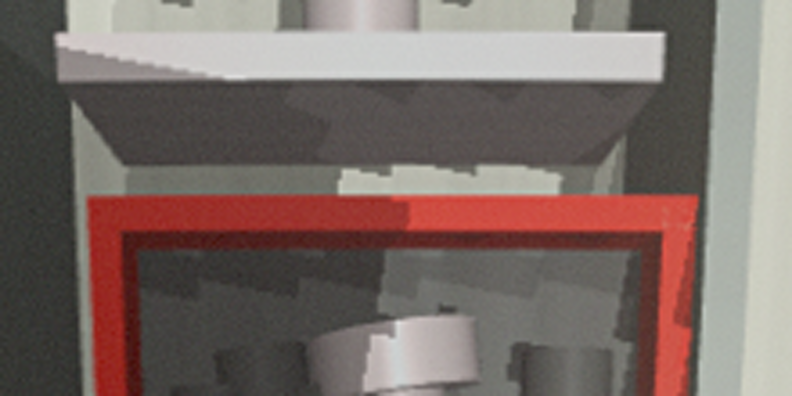

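>>> move_arm:
  rows:
    - [-0.4,2,0,0,1]
    - [-0.7,4,0,0,1]
    - [-1.1,6,0,0,1]
    - [-1.5,8,0,0,1]
    - [-1.5,8,0,0,1]
    - [-1.5,8,0,0,1]

```text
t: 19.9
ee_pos: [518.8, 113.1, 19.8]
orientation: [1.064, 1.287, -1.079]
ft_force: [1.1, 0.8, 0.3]
width: 0.4
```

```bash
python3 st.py w10;python3 -c "
import cv2;s=cv2.imread('pics/w10.png')[0:110,220:440];cv2.imwrite('pics/w10c.png',cv2.resize(s,None,fx=3.6,fy=3.6,interpolation=cv2.INTER_CUBIC))"
```

```text
t 19.9 lane tcp 90.00200474596352 -0.20722744624602463 [518.77 113.11  19.78] F lane 0.5666374036776414 -1.177467029834336 0.34886903799555097
jaw 0.18428393031731427
```

View pics/w10c.png

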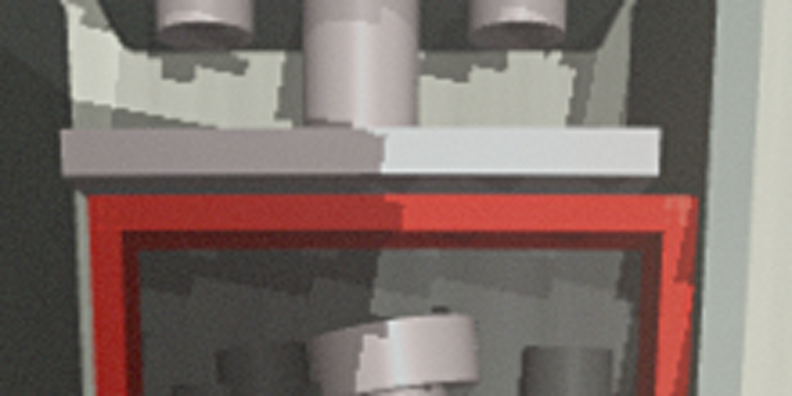

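```bash
python3 -c "
from gap import *
print(lane('w10',(328,54.5),46),lane('w10',(320,49),40),lane('w9',(320,22),40), lane('w9',(328,54.5),46))"
```

```text
[186.27  -3.05] [189.23  -0.39] [189.52  -0.39] [178.07  -3.06]
```

>>> move_arm:
  rows:
    - [-0.2,1,0,0,1]
    - [-0.3,1.5,0,0,1]
    - [-0.4,2,0,0,1]
    - [-0.4,2,0,0,1]

```text
t: 20.45
ee_pos: [518.4, 115.1, 19.8]
orientation: [1.064, 1.287, -1.079]
ft_force: [-0.2, -0.3, 0.1]
width: 0.3
```

```bash
python3 st.py
```

```text
t 20.45 lane tcp 92.01288364069933 -0.17879135882147423 [518.38 115.08  19.78] F lane -0.3002186601163293 0.20994257350104303 0.11425792097472934
jaw 0.18426814839900585
```

>>> move_arm:
  rows:
    - [-0.1,0.5,0,0,1]
    - [-0.2,1,0,0,1]
    - [-0.2,1,0,0,1]

```text
t: 20.82
ee_pos: [518.3, 116.0, 19.8]
orientation: [1.064, 1.287, -1.079]
ft_force: [-0.3, -2.9, -0.2]
width: 0.5
```

```bash
python3 st.py
```

```text
t 20.825 lane tcp 92.90977714542605 -0.22769573956052014 [518.26 115.97  19.81] F lane -2.8172070031506533 0.8202451399667035 -0.18650896309639675
jaw 0.18440453642909677
```

>>> move_arm:
  rows:
    - [-0.1,0.5,0,0,1]
    - [-0.2,1,0,0,1]
    - [-0.2,1,0,0,1]

```text
t: 21.2
ee_pos: [518.2, 116.5, 19.9]
orientation: [1.064, 1.286, -1.079]
ft_force: [1.1, -6.0, 0.5]
width: 0.4
```

```bash
python3 st.py
```

```text
t 21.2 lane tcp 93.45815620018807 -0.2471639444285465 [518.18 116.52  19.86] F lane -6.12883992301927 -0.006814480771940357 0.4987409002003064
jaw 0.18449192820552623
```

>>> move_arm:
  rows:
    - [-0.2,1,0,0,1]
    - [-0.4,2,0,0,1]
    - [-0.4,2,0,0,1]

```text
t: 21.58
ee_pos: [517.9, 117.8, 19.9]
orientation: [1.063, 1.286, -1.079]
ft_force: [1.8, -6.8, 0.4]
width: 0.5
```

```bash
python3 st.py
```

```text
t 21.575 lane tcp 94.80753876546699 -0.2534298770533674 [517.94 117.84  19.92] F lane -7.015865908730703 -0.5264236860426559 0.40158507656011316
jaw 0.18477347374678707
```

>>> move_arm:
  rows:
    - [-0.2,1,0,0,1]
    - [-0.4,2,0,0,1]
    - [-0.4,2,0,0,1]

```text
t: 21.95
ee_pos: [517.7, 119.0, 20.0]
orientation: [1.062, 1.285, -1.08]
ft_force: [1.7, -9.0, 1.1]
width: 0.6
```

```bash
python3 st.py w11;python3 -c "
import cv2;s=cv2.imread('pics/w11.png')[0:110,220:440];cv2.imwrite('pics/w11c.png',cv2.resize(s,None,fx=3.6,fy=3.6,interpolation=cv2.INTER_CUBIC))"
```

```text
t 21.95 lane tcp 95.98014866680114 -0.26277195752691895 [517.74 119.    19.97] F lane -9.132097102115168 -0.036090072431727904 1.0710726065593277
jaw 0.18502434054773798
```

View pics/w11c.png

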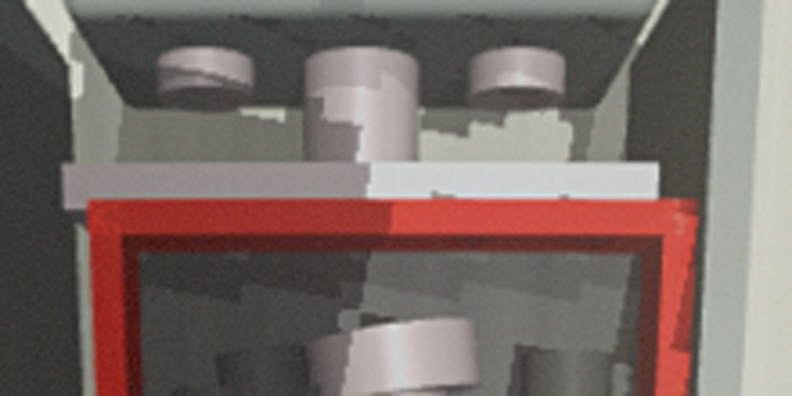

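```bash
python3 -c "
from gap import *
print(lane('w11',(320,57.5),40),lane('w10',(320,49),40), lane('w11',(328,55.3),46))"
```

```text
[192.54  -0.38] [189.23  -0.39] [192.06  -3.03]
```

>>> move_arm:
  rows:
    - [-0.2,1,0,0,1]
    - [-0.4,2,0,0,1]
    - [-0.5,2.5,0,0,1]
    - [-0.5,2.5,0,0,1]

```text
t: 22.5
ee_pos: [517.5, 120.4, 20.1]
orientation: [1.061, 1.284, -1.08]
ft_force: [2.2, -9.7, 1.1]
width: 0.6
```

```bash
python3 st.py
```

```text
t 22.5 lane tcp 97.43011466949731 -0.2864773385928352 [517.5  120.43  20.06] F lane -9.898170312853935 -0.38605113817992187 1.0952476293017295
jaw 0.18535453727936005
```

>>> move_arm:
  rows:
    - [-0.2,1,0,0,1]
    - [-0.4,2,0,0,1]
    - [-0.4,2,0,0,1]

```text
t: 22.88
ee_pos: [517.3, 121.3, 20.1]
orientation: [1.06, 1.284, -1.08]
ft_force: [2.9, -11.7, 1.0]
width: 0.3
```

```bash
python3 st.py w12
```

```text
t 22.875 lane tcp 98.28211741170146 -0.27718314194927274 [517.34 121.26  20.13] F lane -12.036539254841259 -0.7098669606800461 1.0083727065368082
jaw 0.18585690288539294
```

>>> move_arm:
  rows:
    - [-0.2,1,0,0,1]
    - [-0.4,2,0,0,1]
    - [-0.5,2.5,0,0,1]
    - [-0.5,2.5,0,0,1]

```text
t: 23.42
ee_pos: [517.1, 122.4, 20.2]
orientation: [1.059, 1.283, -1.08]
ft_force: [2.2, -13.1, 1.0]
width: 0.4
```

```bash
python3 st.py w13;python3 -c "
import cv2;s=cv2.imread('pics/w13.png')[0:110,220:440];cv2.imwrite('pics/w13c.png',cv2.resize(s,None,fx=3.6,fy=3.6,interpolation=cv2.INTER_CUBIC))"
```

```text
t 23.425 lane tcp 99.39999288241312 -0.27993055386182064 [517.14 122.36  20.2 ] F lane -13.265272158734328 0.1961884950322692 0.9789735691594836
jaw 0.18620962063419222
```

View pics/w13c.png

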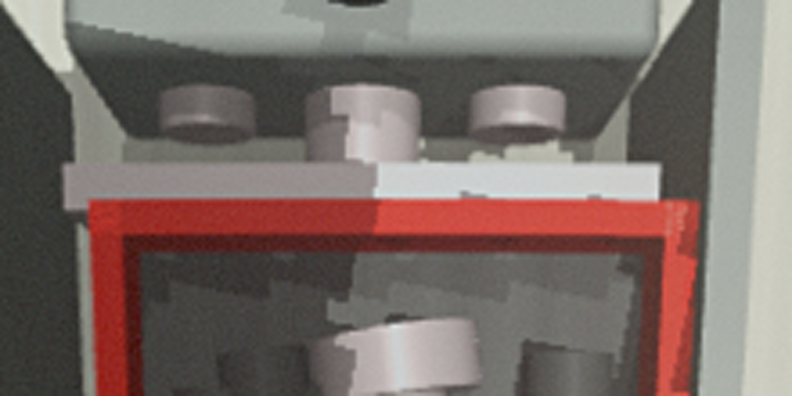

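Plate pressed about 6.6 mm by both the arm travel and the wrist image, with 13.3 N against the 12.9 N expected. I'll back off a little first so the lift doesn't drag the bin, then raise the hand.

>>> move_arm:
  rows:
    - [0,0,0,0,1]
    - [0.4,-2,0,0,1]
    - [0.7,-4,0,0,1]
    - [1.1,-6,0,0,1]
    - [1.5,-8,0,0,1]
    - [1.8,-10,0,0,1]
    - [2.2,-12,0,0,1]
    - [2.2,-12,0,0,1]
    - [2.2,-12,0,0,1]

```text
t: 24.6
ee_pos: [519.3, 110.4, 20.2]
orientation: [1.059, 1.283, -1.08]
ft_force: [0.5, -0.0, -0.8]
width: 0.1
```

```bash
python3 st.py w14
```

```text
t 24.6 lane tcp 87.2384339929826 -0.25190428047083024 [519.32 110.4   20.22] F lane -0.11432512386730669 -0.4471141551421223 -0.7637925438445827
jaw 0.18618253527938688
```

View pics/w14.png

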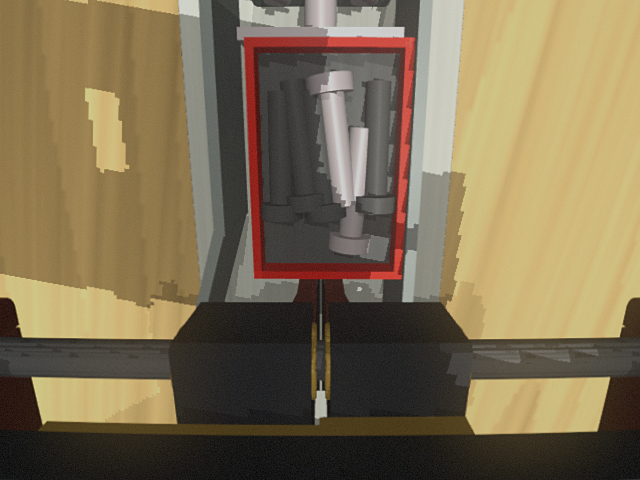

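The bin stays against the plate and is clear of the fingers. Lifting out.

>>> move_arm:
  rows:
    - [0,0,8,0,1]
    - [0,0,20,0,1]
    - [0,0,40,0,1]
    - [0,0,70,0,1]
    - [0,0,110,0,1]
    - [0,0,150,0,1]
    - [-10,-40,170,0,1]
    - [-30,-90,190,0,1]
    - [-50,-130,200,0,1]
    - [-50,-130,200,0,1]
    - [-50,-130,200,0,1]
    - [-50,-130,200,0,1]

```text
t: 26.15
ee_pos: [469.6, -18.8, 220.2]
orientation: [1.058, 1.283, -1.08]
ft_force: [-0.2, -0.3, -0.2]
width: 0.3
```

```bash
python3 st.py w15; python3 - <<'E'
from h import *
for n,(x,y,w,h) in {'scene':(200,130,240,180),'side':(100,200,320,240)}.items():
    s=get_image(n)[y:y+h,x:x+w];cv2.imwrite(f'pics/{n}15.png',cv2.resize(s,None,fx=720/w,fy=720/w,interpolation=cv2.INTER_CUBIC))
E
```

```text
t 26.15 lane tcp -30.758066403199777 72.08434245358816 [469.64 -18.78 220.15] F lane -0.2654477156209653 0.24978884964290543 -0.22788955784943896
jaw 0.18724738494381613
```

View pics/w15.png

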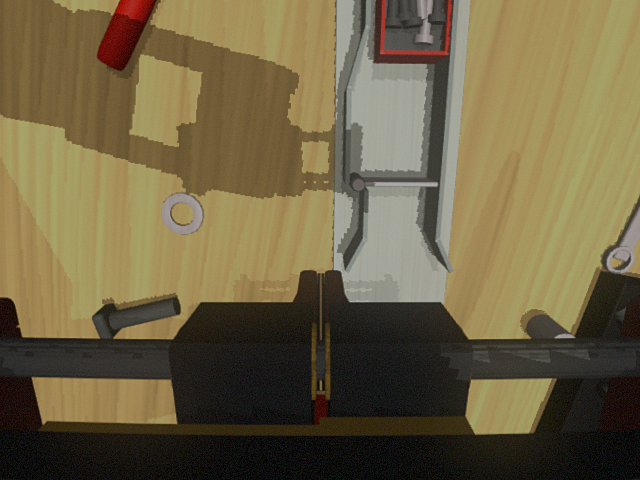

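View pics/side15.png

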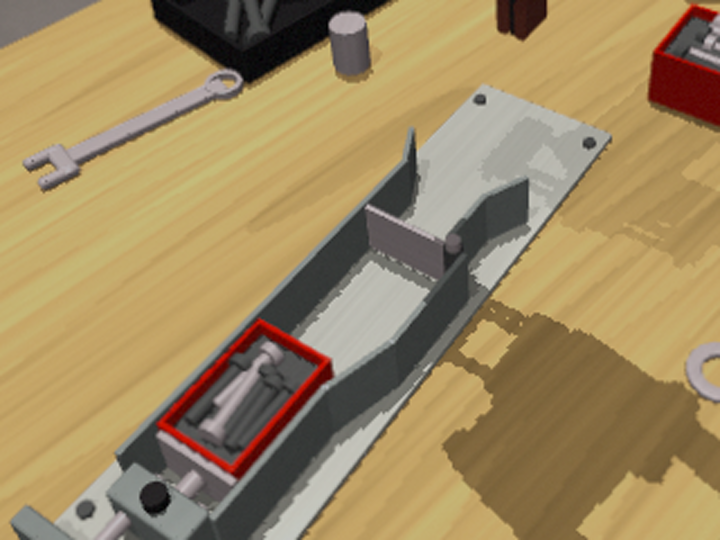

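View pics/scene15.png

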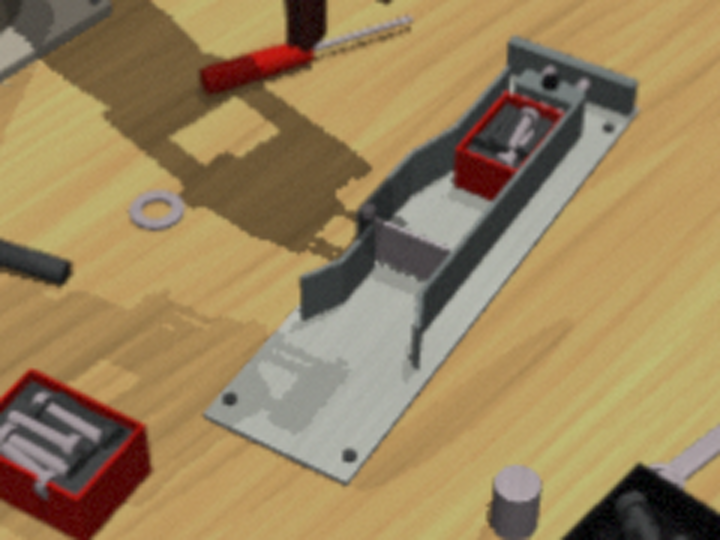

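The gate is shut (wrist image, (400,184)). The bin stands upright against the plate, the wide bin hasn't moved and the arm is clear. Handing in.

```bash
python3 -c "
from gap import *
print('bin back',lane('w15',(413,54),46))
print(ctrl.get_obs()['t']);print(ctrl.close_job())"
```

```text
bin back [105.52  -2.21]
26.3
the job is handed in; nothing more can be done
None
```

I put the small red bin on the apron, pushed it through the gate and against the end plate, then backed off and lifted the hand out. The job was handed in at about 26 s; `close_job()` gives no verdict, so the result below rests on my own measurements.

- **End plate:** I pressed it in by about 6.6 mm. Arm travel past first contact gave 6.6 mm. The force was 13.3 N against about 12.9 N expected at that depth, friction aside.
- **Final state:** The gate looks shut in all three pictures. The bin stands upright against the plate, its back end measured at lane x ≈ 105 mm, so its centre is at about 147 mm and 2 to 3 mm off the centre line. The arm is clear and the wide bin stands where it was.
- **What disagreed:**
  - The first estimates of the plate's free face from the fixed and wrist cameras differed by about 2 mm (192 against 190 mm). Close up, the wrist camera gave 189.4 mm and contact came within 1 mm of that.
  - The wrist camera also placed the bin's back end about 3 mm further along the lane than the fingers' position implied. I therefore set the pressing depth from the felt contact.

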